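Rescue a cross-threaded cap on a slanted branch, then open the valve

ROBOT

A 6-joint arm with a two-finger parallel gripper is mounted at the origin on the work surface. World frame = base frame: x ahead of the robot, y to its left, z up, the work surface at z = 0. Lengths are in m, angles in rad, forces in N, time in s.
With the tool pointing down it reaches from about 0.35 to 0.725 m from the base axis. Payload 4.3 kg.
Tool frame: the origin (TCP) lies between the finger pads; the fingertips stand 22 mm ahead of it and the grasp point (between the pads) lies 3 mm ahead of it; y points along the fingers, z is the direction in which the jaws open and shut, and the axes are right-handed (so a half turn about y gives the same grasp; the last joint's range is limited). The gripper opens to 85 mm and grips with 20 to 120 N. Pads are 22 mm wide; open, the fingers measure 114 mm over their backs; the gripper's body (76 mm by 85 mm) begins 54 mm behind the grasp point. The pads swing forward as they close: fully open they stand 13 mm farther back than shut.
Start: joints at [1.088, 0.377, 0.081, 1.274, 0, 1.46], TCP at [0.209, 0.536, 0.224] pointing down, gripper open.
Joint ranges: [-2.72, 2.72], [-0.84, 1.66], [-1.02, 1.22], [-1.77, 2.12], [-1.37, 1.28], [-3.14, 3.14]. Speed limits (rad/s): [2.57, 2.57, 3.14, 3.14, 3.14, 3.14].

INTERFACE

Orientations are given as a rotation vector (axis times angle).
In Python, from rig import move_pose, move_straight, movej, grip, wait, inverse_kinematics, get_obs, camera, camera_params, MotionError, hand_in gives the robot as it stands. The module is installed in compiled form; this text tells all that it offers. Calls block until the motion is done:
- move_pose(position, orientation): joint-space move of the TCP to a pose.
- move_straight(position, attitude=None, max_speed=0.15): straight line of the TCP; attitude=None keeps the orientation; max_speed is the mean speed in m/s.
- movej(angles): joint-space move.
- grip(opening, grip_force=None): finger opening in m; grip_force is the grip in N (None keeps the last); returns when the fingers have stopped.
- wait(seconds).
- inverse_kinematics(position, orientation): joint angles nearest the present ones, or None.
- get_obs(): the state.
- camera(name): name is "scene" or "top"; returns (picture, depth): 384x512x3 uint8, blue, green, red; 384x512 float32, m along the optical axis (not along the pixel's ray), 0 where there is no reading.
- camera_params(name): a dict with "fx", "fy", "cx", "cy" (pixels), "world_to_cam" (4x4, takes a point from world to camera coordinates). Camera axes: x right, y up, looking along -z (the intrinsics and any distortion apply to the point x, -y, -z); pixel columns grow to the right and rows downward; lengths in m; the calibration is good to about 2 mm. A picture is of the moment at which its call begins. camera_params takes no time and is no camera call.
A pose or a line that the arm cannot do raises MotionError and nothing moves.
- hand_in(): hands the job in, once; it reports no verdict.
The state is a dict: "time": time; "qpos": joint angles; "joint_velocities": joint speeds; "tau": joint torques, N m; "position": TCP position; "tcp_rot": TCP orientation; "ft_force": force on the tool from outside, world axes, zero at the start; "wrist_torque": the same for the moment, N m; "width": finger opening in m.
Only numpy, scipy, OpenCV 4.12 (cv2) and the standard library are available. Lean on these libraries where they do the work, as an engineer would, in place of code of your own. Each camera call takes 0.05 s, during which the arm holds its last target.

TASK

The steel cap on the slanted branch of the clamped pipe fitting is only sitting on top of its thread. Turn it back (anticlockwise, seen from outside) until it drops into the thread and then screw it forward (clockwise) until it is fully home against its stop; only after that open the valve beside it by swinging its lever until it lies in line with the pipe. Let go of everything, and leave the other stock on the bench where it is.

Things in the scene. Friction and masses are not known exactly. Their poses are not given: they have to be found in the camera images.
- fitting: fixed steel pipe fitting on a dark base plate. Origin on the bench under the branch; y runs along the pipe; the branch leans 30 degrees from vertical to -x (towards the robot). Pipe 60 mm thick, axis level, 85 mm up, from y -172 to +200 mm; saddles 121 mm high at y -100 and +75 mm. The branch leaves the pipe at y 0, its mouth 85 mm from the pipe's axis. Valve at y +130 mm
- cap_head (a point): centre (half-way up) of the cap's square head: 30 x 30 mm across the flats, 32 mm tall, standing on the cap's disc (66 mm across, 8 mm thick, skirt 24 mm long below it). z points out of the branch along the slanted axis that the cap turns about, x and y are square to the flats; the frame turns with the cap. The cap is captive on the branch: it lifts 3 mm at most
- cap_turn (a joint): turn of the cap, rad, growing clockwise (forward) seen from outside. Starts between -0.35 and 0.35, on top of its thread, where it jams if turned forward. Turned back, it is free to drop between about -1.03 and -0.68 (a stop bars it at -1.05). Once dropped, forward is free up to the stop at about 0.49 (home). Turning takes about 0.1 Nm
- cap_drop (a joint): how far the cap has sunk along its axis, m: 0 on top of the thread, 0.009 when it has dropped in, then growing evenly with the forward turn to 0.012 at home. It sinks by its own weight (about 0.45 kg) when free, or with a light push; while gripped it must be let down along with the hand
- valve_grip (a point): middle of the valve lever's black grip, 65 mm from the stem. The lever is a level flat bar reaching 88 mm from the stem; its grip is 50 mm long, 19 mm wide, 12 mm thick, centred 152 mm above the bench, open beneath. x points from the grip to the stem
- valve_stem (a point): point on the valve's upright axis at the height of the lever
- valve (a joint): angle of the valve lever, rad: 0 shut (across the pipe, pointing to the fitting's -x), growing clockwise seen from above to its stop at 1.571, open (in line with the pipe, pointing to the fitting's +y, away from the branch). Stays where left; turning takes about 0.12 Nm
- spare_plug: loose brass plug with a 22 mm square head, 60 mm across, 40 mm tall, standing behind the fitting; origin under its centre
- coupling: loose steel pipe sleeve standing on end, 52 mm across, 42 mm tall, in front of the fitting; origin under its centre
- wrench: loose steel wrench lying in front of the fitting, below the branch
- tap: loose chromed tap standing at the left, about 120 mm tall; origin under its column
- carton_a: loose white carton 110 x 85 x 90 mm at the right; origin under its centre
- carton_b: loose brown carton 85 x 85 x 120 mm at the right; origin under its centre
- paste: loose jar, 60 mm across, 85 mm tall, at the left; origin under its centre

How it is judged:
On the way, in this order (a step that is already met when the one before it is completed fails the run):
1. the cap has been turned back and has dropped into the thread (value of joint cap_turn below -0.55 rad and value of joint cap_drop above 0.007 m), for 0.1 s.
2. the cap is screwed forward, fully home (value of joint cap_turn above 0.4 rad and value of joint cap_drop above 0.0105 m), for 0.2 s.
3. the valve lever lies in line with the pipe (value of joint valve above 1.4 rad), for 0.1 s.
At the end, for the whole second after the job is handed in: The cap is home (turned forward to within 0.09 rad of its stop at 0.49, sunk more than 10.5 mm), the valve lever is open (within 10 degrees of in line with the pipe), the robot has let go, and no other stock was moved by more than 30 mm (all of step 2 and value of joint valve above 1.4 rad and contact force between the fingers and anything else below 0.5 N); the robot touches nothing.
It fails at once if the valve is opened (beyond 0.5 rad) while the cap is not home (value of joint valve above 0.5 rad and not (value of joint cap_turn above 0.4 rad and value of joint cap_drop above 0.0105 m)).
It fails at once if other stock on the bench is moved by more than 30 mm (distance of any of spare_plug, coupling, wrench, tap, carton_a, carton_b, paste from where it was at the start of the episode above 0.03 m).
It also fails if it takes over 54 s, if anything falls off the work surface, if the arm or the gripper's body presses on something with over 40 N, if the wrist force passes 120 N, or if a joint passes its speed limit or range.

## Working session

There is one attempt and no reset: what is moved stays moved. The work goes in short steps, each a Python script; the robot and the scene stay as the last script left them, time stands still between calls to the robot, and variables do not carry over. Pictures are saved under pics/ and viewed, and the job is handed in when it is done.

```bash
ls; mkdir -p pics
python3 - <<'E'
from rig import *
import cv2,numpy as np
for n in("scene","top"):
    p,d=camera(n); cv2.imwrite(f"pics/{n}0.png",p); np.save(f"pics/{n}0d.npy",d)
    c=camera_params(n); print(n,{k:np.round(v,4).tolist() if not isinstance(v,str) else v for k,v in c.items()})
o=get_obs(); print(o)
E
```

```text
pics
scene {'fx': 401.1114, 'fy': 401.1114, 'cx': 252.613, 'cy': 197.4151, 'world_to_cam': [[-0.7971, 0.6035, 0.0192, 0.476], [-0.3995, -0.5509, 0.7328, 0.1334], [0.4528, 0.5765, 0.6802, -1.5048], [0.0, 0.0, 0.0, 1.0]]}
top {'fx': 368.887, 'fy': 368.887, 'cx': 253.4673, 'cy': 194.3273, 'world_to_cam': [[-0.006, -0.9998, -0.0184, 0.0041], [0.9852, -0.0091, 0.1714, -0.5987], [-0.1716, -0.0171, 0.985, -1.0408], [0.0, 0.0, 0.0, 1.0]]}
{'time': 0.1, 'qpos': array([1.08769512e+00, 3.78021724e-01, 7.97796028e-02, 1.27445986e+00,
       5.55229923e-06, 1.46052089e+00]), 'joint_velocities': array([ 0.00254408, -0.00164991,  0.0038902 , -0.00096135,  0.00041719,
       -0.00067244]), 'tau': array([ 1.32452067e-03, -4.64694536e+01,  2.70582533e+01,  1.20373673e-02,
       -1.08887498e-04,  8.87629970e-08]), 'position': array([0.20913266, 0.53495406, 0.22344405]), 'tcp_rot': array([-1.55275706,  0.2930269 , -0.292139  ]), 'ft_force': array([0.11187308, 0.20194159, 0.75203767]), 'wrist_torque': array([-0.02057751, -0.00255466,  0.01566683]), 'width': 0.08539398458884964}
```

View pics/scene0.png

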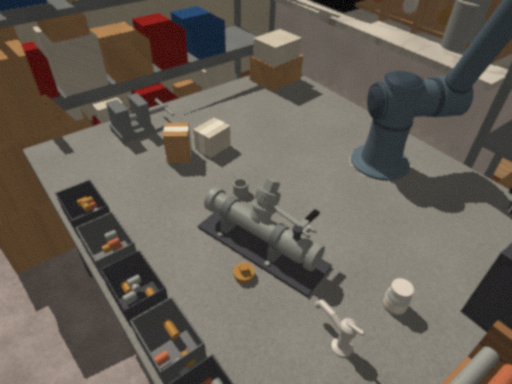

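View pics/top0.png

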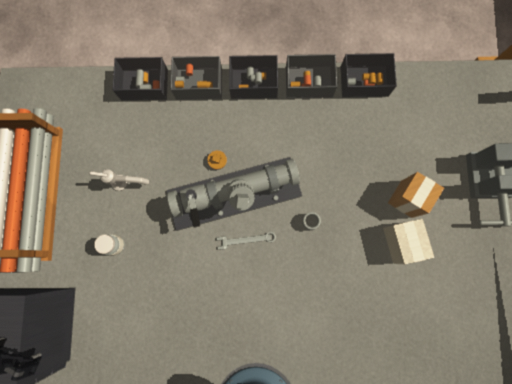

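The top view shows the fitting lying across columns 168–300 and rows 160–225, with the cap head near (240,197) and the lever near (190,207). I'll zoom in and get the points.

```bash
cat > h.py <<'E'
import numpy as np,cv2
from rig import *
def cloud(d,c):
    v,u=np.mgrid[0:384,0:512]
    P=np.stack([(u-c["cx"])/c["fx"]*d,-(v-c["cy"])/c["fy"]*d,-d],-1)
    M=np.linalg.inv(np.array(c["world_to_cam"]))
    W=P@M[:3,:3].T+M[:3,3]; W[d<=0]=np.nan
    return W
def proj(W,c):
    M=np.array(c["world_to_cam"]); q=np.atleast_2d(W)@M[:3,:3].T+M[:3,3]
    return np.stack([c["cx"]+c["fx"]*q[:,0]/-q[:,2],c["cy"]-c["fy"]*q[:,1]/-q[:,2]],-1)
E
python3 - <<'E'
from h import *
for n,(a,b,e,f) in {"top":(150,235,155,315),"scene":(170,300,190,340)}.items():
    p=cv2.imread(f"pics/{n}0.png")[a:b,e:f]; cv2.imwrite(f"pics/{n}z.png",cv2.resize(p,None,fx=4.5,fy=4.5,interpolation=cv2.INTER_CUBIC))
    W=cloud(np.load(f"pics/{n}0d.npy"),camera_params(n))
    sub=W[a:b,e:f].reshape(-1,3); 
    print(n, "bench z", np.nanmedian(W[225:300,200:330,2]) if n=="top" else np.nanmedian(W[240:260,150:190,2]))
    for r in range(a,b,6): print(r,[("%d,%d,%d"%tuple(x*1000)) if np.all(np.isfinite(x)) else "-" for x in W[r,e:f:16]])
E
```

```text
top bench z -0.000927202080468259
150 ['754,314,-3', '753,262,0', '753,211,-2', '753,160,-3', '750,108,3', '751,58,-2', '750,7,0', '750,-43,0', '748,-93,1', '749,-144,-1']
156 ['735,313,-2', '734,262,-2', '733,211,-2', '733,159,-1', '720,104,38', '732,58,-2', '731,7,-3', '730,-43,0', '730,-93,-4', '729,-144,0']
162 ['714,312,-1', '714,261,-2', '713,209,1', '713,159,-1', '705,105,25', '711,57,1', '711,7,0', '710,-42,0', '706,-92,12', '710,-143,-2']
168 ['694,310,0', '694,260,-1', '694,209,0', '693,159,-1', '688,106,18', '692,58,0', '688,7,12', '663,-40,111', '662,-85,115', '689,-142,1']
174 ['675,310,0', '675,260,-1', '674,209,-1', '674,158,0', '673,108,0', '669,56,15', '647,5,106', '645,-40,113', '644,-84,114', '670,-142,0']
180 ['655,309,1', '655,258,1', '655,208,0', '652,156,12', '650,105,19', '627,49,121', '628,5,113', '629,-39,109', '629,-85,104', '630,-130,100']
186 ['636,308,1', '636,258,0', '633,205,12', '613,140,111', '613,95,109', '599,45,177', '606,4,141', '613,-39,101', '630,-90,12', '633,-141,-1']
192 ['618,308,0', '598,232,103', '588,176,154', '594,138,120', '596,95,106'
[... 3468 characters left out ...]
22,15', '492,244,4']
272 ['829,18,0', '795,46,3', '758,72,2', '732,112,25', '696,136,22', '655,156,11', '620,183,13', '584,209,11', '549,236,12', '505,257,0']
278 ['840,36,1', '804,60,-1', '769,88,0', '743,127,22', '698,140,1', '662,166,0', '632,197,10', '599,225,14', '564,251,14', '520,272,1']
284 ['851,54,2', '815,78,0', '780,104,1', '745,129,0', '710,156,1', '675,182,0', '640,208,1', '612,240,15', '569,259,0', '534,286,1']
290 ['860,70,1', '824,92,-3', '791,120,0', '757,146,1', '722,171,1', '687,196,0', '651,221,-2', '624,253,12', '583,274,1', '548,299,1']
296 ['870,87,2', '835,110,0', '802,137,3', '768,162,2', '733,186,0', '699,211,0', '666,237,2', '630,262,0', '595,287,0', '560,312,-1']
```

View pics/topz.png

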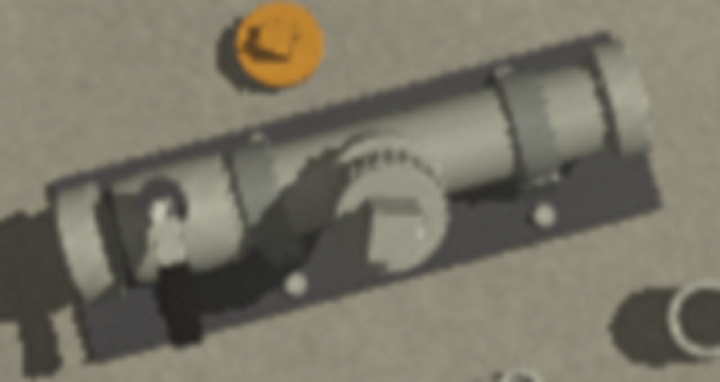

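View pics/scenez.png

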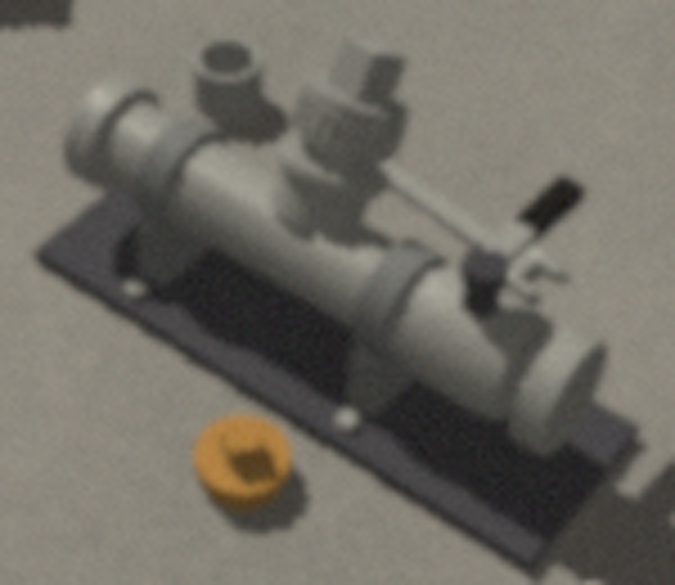

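```bash
cat > fit.py <<'E'
from h import *
from scipy.optimize import least_squares
C=[]
for n in("top","scene"):
    W=cloud(np.load(f"pics/{n}0d.npy"),camera_params(n)).reshape(-1,3)
    W=W[np.isfinite(W).all(1)]; C.append(W)
def tof(W,x0,y0,a):
    c,s=np.cos(a),np.sin(a); dx,dy=W[:,0]-x0,W[:,1]-y0
    return np.stack([c*dx+s*dy,-s*dx+c*dy,W[:,2]],-1)
if __name__=="__main__":
  for nm,Cs in (("top",C[:1]),("scene",C[1:]),("both",C)):
    W=np.vstack(Cs); p=np.array([0.61,0.055,0.2,0.085])
    for it in range(6):
        F=tof(W,*p[:3]); y=F[:,1]
        m=(((y>-.155)&(y<-.12))|((y>-.08)&(y<-.045))|((y>.03)&(y<.055))|((y>.09)&(y<.105)))
        r=np.hypot(F[:,0],F[:,2]-.085)
        m&=(abs(r-.03)<(.015 if it<2 else .006))
        S=W[m]
        def f(q):
            F=tof(S,q[0]-(-np.sin(q[2]))*0,p[1],q[2]); return np.hypot(F[:,0],F[:,2]-q[3])-.03
        def g(q): return f([q[0],0,q[1],q[2]])
        s=least_squares(g,[p[0],p[2],p[3]],loss="soft_l1",f_scale=.002)
        p=np.array([s.x[0],p[1],s.x[1],s.x[2]])
    print(nm,p,m.sum(),np.std(s.fun))
    F=tof(W,*p[:3]); r=np.hypot(F[:,0],F[:,2]-.085)
    mm=(F[:,2]>.1)&(r<.05)&(r>.02); h,e=np.histogram(F[mm,1],bins=np.arange(-.2,.24,.005)); print(dict(zip((e[:-1]*1000).round().astype(int).tolist(),h.tolist())))
    # radius profile
    for lo in np.arange(-.2,.22,.01):
        k=mm&(F[:,1]>lo)&(F[:,1]<lo+.01)
        if k.sum(): print(int(round(lo*1000)),round(np.median(r[k])*1000,1),end="; ")
    # base plate extents
    b=(F[:,2]>.006)&(F[:,2]<.018)&(abs(F[:,0])<.1)&(abs(F[:,1])<.3); print("\nplate",np.percentile(F[b],[1,50,99],axis=0))
E
python3 fit.py
```

```text
top [0.61223072 0.055      0.27430247 0.08485   ] 771 0.0025106837960237084
{-200: 0, -195: 0, -190: 2, -185: 39, -180: 40, -175: 44, -170: 39, -165: 44, -160: 32, -155: 31, -150: 31, -145: 29, -140: 30, -135: 30, -130: 27, -125: 37, -120: 38, -115: 39, -110: 37, -105: 39, -100: 31, -95: 31, -90: 30, -85: 30, -80: 30, -75: 32, -70: 30, -65: 31, -60: 29, -55: 29, -50: 17, -45: 13, -40: 11, -35: 7, -30: 8, -25: 5, -20: 6, -15: 5, -10: 4, -5: 7, 0: 6, 5: 8, 10: 11, 15: 15, 20: 21, 25: 32, 30: 30, 35: 32, 40: 28, 45: 35, 50: 37, 55: 37, 60: 42, 65: 40, 70: 35, 75: 26, 80: 42, 85: 35, 90: 41, 95: 40, 100: 40, 105: 33, 110: 21, 115: 9, 120: 4, 125: 2, 130: 20, 135: 36, 140: 38, 145: 38, 150: 7, 155: 0, 160: 18, 165: 47, 170: 47, 175: 41, 180: 39, 185: 12, 190: 0, 195: 0, 200: 0, 205: 0, 210: 0, 215: 0, 220: 0, 225: 0, 230: 0}
-190 37.2; -180 37.2; -170 36.1; -160 29.3; -150 29.2; -140 28.9; -130 33.8; -120 35.4; -110 34.5; -100 29.2; -90 28.7; -80 29.1; -70 28.7; -60 29.2; -50 29.3; -40 28.9; -30 29.6; -20 31.0; -10 30.9; 0 29.9; 10 29.2; 20 28.5; 30 29.5; 40 28.9; 50 35.0; 60 34.7; 70 31.
[... 2255 characters left out ...]
125: 45, 130: 53, 135: 72, 140: 72, 145: 74, 150: 71, 155: 1, 160: 3, 165: 73, 170: 85, 175: 86, 180: 85, 185: 86, 190: 1, 195: 0, 200: 0, 205: 0, 210: 0, 215: 0, 220: 0, 225: 0, 230: 0}
-190 37.0; -180 37.7; -170 36.8; -160 30.1; -150 30.1; -140 29.9; -130 32.4; -120 35.9; -110 35.3; -100 29.9; -90 29.4; -80 29.9; -70 29.6; -60 29.5; -50 29.3; -40 30.3; -30 31.2; -20 32.5; -10 32.0; 0 31.7; 10 31.4; 20 29.4; 30 29.8; 40 29.4; 50 35.3; 60 35.9; 70 33.6; 80 32.8; 90 35.0; 100 35.3; 110 35.6; 120 35.8; 130 34.9; 140 34.1; 150 32.6; 160 35.7; 170 37.1; 180 36.5; 190 41.0; 
plate [[-0.06652317 -0.18705105  0.00676845]
 [ 0.015628    0.02756095  0.01202472]
 [ 0.06539922  0.20689029  0.01686221]]
```

```bash
cat > fit2.py <<'E'
from fit import *
for nm,Cs in (("top",C[:1]),("scene",C[1:]),("both",C)):
    W=np.vstack(Cs); p=np.array([0.6184,0.0433,0.25,0.0855])
    for it in range(8):
        F=tof(W,*p[:3]); y=F[:,1]
        m=(((y>-.148)&(y<-.12))|((y>-.08)&(y<-.045))|((y>.03)&(y<.055)))
        r=np.hypot(F[:,0],F[:,2]-.085); m&=(abs(r-.03)<(.008 if it<3 else .005))&(F[:,2]>.07)
        S=W[m]
        s=least_squares(lambda q:(lambda F:np.hypot(F[:,0],F[:,2]-q[2])-.03)(tof(S,q[0],p[1],q[1])),[p[0],p[2],p[3]],loss="soft_l1",f_scale=.002)
        p[0],p[2],p[3]=s.x
        F=tof(W,*p[:3]); r=np.hypot(F[:,0],F[:,2]-.085)
        mm=(F[:,2]>.1)&(r<.045)&(r>.025)
        lo,hi=np.percentile(F[mm,1],[.3,99.7]); sh=(lo+hi)/2-.014
        p[0]+=-np.sin(p[2])*sh; p[1]+=np.cos(p[2])*sh
    print(nm,p.round(4),m.sum(),np.std(s.fun).round(4),lo,hi)
np.save("fit.npy",p)
ax=np.array([-.5,0,np.sqrt(3)/2]); e1=np.array([np.sqrt(3)/2,0,.5])
for nm,Cs in (("top",C[:1]),("scene",C[1:]),("both",C)):
    F=tof(np.vstack(Cs),*p[:3])-[0,0,.085]
    a=F@ax; b=F@e1; c=F[:,1]; rr=np.hypot(b,c)
    k=(a>.075)&(rr<.045)
    h,e=np.histogram(a[k],bins=np.arange(.075,.16,.002)); print(nm,dict(zip((e[:-1]*1000).round().astype(int).tolist(),h.tolist())))
    t=k&(a>.125); print("head pts",t.sum(),"centroid b,c",b[t].mean(),c[t].mean(), b[t].min(),b[t].max(),c[t].min(),c[t].max())
E
python3 fit2.py
```

```text
top [0.5635 0.2369 0.2382 0.0878] 269 0.002 -0.381057782002923 0.3923722739774887
scene [ 0.6869 -0.2148  0.2619  0.0858] 0 nan -0.9001598802931182 0.9281598802931182
both [ 0.6864 -0.2152  0.2607  0.0848] 0 nan -0.8979619797176007 0.9259619797176007
top {75: 0, 77: 0, 79: 0, 81: 0, 83: 0, 85: 0, 87: 0, 89: 0, 91: 0, 93: 0, 95: 0, 97: 0, 99: 0, 101: 0, 103: 0, 105: 0, 107: 0, 109: 0, 111: 0, 113: 0, 115: 0, 117: 0, 119: 0, 121: 0, 123: 0, 125: 0, 127: 0, 129: 0, 131: 0, 133: 0, 135: 0, 137: 0, 139: 0, 141: 0, 143: 0, 145: 0, 147: 0, 149: 0, 151: 0, 153: 0, 155: 0, 157: 0}
  ret = _var(a, axis=axis, dtype=dtype, out=out, ddof=ddof,
  arrmean = um.true_divide(arrmean, div, out=arrmean,
  ret = ret.dtype.type(ret / rcount)
fit2.py:23: RuntimeWarning: Mean of empty slice.
  t=k&(a>.125); print("head pts",t.sum(),"centroid b,c",b[t].mean(),c[t].mean(), b[t].min(),b[t].max(),c[t].min(),c[t].max())
  ret = ret.dtype.type(ret / rcount)
Traceback (most recent call last):
  File "fit2.py", line 23, in <module>
    t=k&(a>.125); print("head pts",t.sum(),"centroid b,c",b[t].mean(),c[t].mean(), b[t].min(),b[t].max(),c[t].min(),c[t].max())
                                                                                   ~~~~~~~~^^
ValueError: zero-size array to reduction operation minimum which has no identity
```

```bash
sed -i 's/mm=(F\[:,2\]>.1)&(r<.045)&(r>.025)/mm=(F[:,2]>.1)\&(r<.045)\&(r>.025)\&(abs(F[:,1])<.23)/' fit2.py; python3 fit2.py
```

```text
top [0.6167 0.0423 0.2611 0.0838] 607 0.0014 -0.17091470309384754 0.19891470309384754
scene [0.6173 0.0447 0.2617 0.0857] 554 0.0015 -0.17160199032474874 0.19960199032474876
both [0.6172 0.0441 0.2608 0.0847] 1177 0.0017 -0.17205600236803154 0.2000560023680315
top {75: 3, 77: 8, 79: 4, 81: 7, 83: 8, 85: 7, 87: 6, 89: 5, 91: 9, 93: 12, 95: 9, 97: 12, 99: 9, 101: 38, 103: 125, 105: 95, 107: 20, 109: 5, 111: 7, 113: 1, 115: 2, 117: 6, 119: 6, 121: 2, 123: 4, 125: 4, 127: 3, 129: 2, 131: 3, 133: 22, 135: 53, 137: 50, 139: 15, 141: 0, 143: 0, 145: 0, 147: 0, 149: 0, 151: 0, 153: 0, 155: 0, 157: 0}
head pts 152 centroid b,c 0.0008258543188901162 -0.0017332877617353432 -0.017617030976872138 0.018281595636686798 -0.018783787997904006 0.015591659779944329
scene {75: 19, 77: 16, 79: 15, 81: 20, 83: 21, 85: 14, 87: 16, 89: 19, 91: 16, 93: 21, 95: 23, 97: 14, 99: 20, 101: 13, 103: 26, 105: 62, 107: 12, 109: 11, 111: 9, 113: 12, 115: 11, 117: 8, 119: 12, 121: 10, 123: 11, 125: 11, 127: 10, 129: 11, 131: 10, 133: 10, 135: 14, 137: 27, 139: 0, 141: 0, 143: 0, 145: 0, 147: 0, 149: 0, 151: 0, 153: 0, 155: 0, 157: 0}
head pts 93 centroid b,c 0.008496438550175334 0.003518773092768967 -0.008716900527527688 0.0222534249736671 -0.017693488867545973 0.01880082060848469
both {75: 22, 77: 24, 79: 19, 81: 27, 83: 29, 85: 21, 87: 22, 89: 24, 91: 25, 93: 33, 95: 32, 97: 26, 99: 29, 101: 51, 103: 151, 105: 157, 107: 32, 109: 16, 111: 16, 113: 13, 115: 13, 117: 14, 119: 18, 121: 12, 123: 15, 125: 15, 127: 13, 129: 13, 131: 13, 133: 32, 135: 67, 137: 77, 139: 15, 141: 0, 143: 0, 145: 0, 147: 0, 149: 0, 151: 0, 153: 0, 155: 0, 157: 0}
head pts 245 centroid b,c 0.0037375454760718526 0.0002603516646683339 -0.017617030976872138 0.0222534249736671 -0.018783787997904006 0.01880082060848469
```

```bash
cat > head.py <<'E'
from fit import *
p=np.array([.6170,.0435,.261])
ax=np.array([-.5,0,np.sqrt(3)/2]); e1=np.array([np.sqrt(3)/2,0,.5])
# frame: e1 (uphill +x), c=+y, outward ax ; e1 x y = ax
for nm,Cs in (("top",C[:1]),("scene",C[1:]),("both",C)):
    F=tof(np.vstack(Cs),*p)-[0,0,.085]
    a=F@ax; b=F@e1; c=F[:,1]
    d=(a>.09)&(a<.108)&(np.hypot(b,c)<.045)
    k=(a>.110)&(a<.145)&(np.hypot(b,c)<.03); A=a[k]; Q=np.stack([b,c],-1)[k]
    top=A>.1335
    def res(q,ps=False):
        co,s=np.cos(q[0]),np.sin(q[0]); X=Q-q[1:3]
        u=co*X[:,0]+s*X[:,1]; v=-s*X[:,0]+co*X[:,1]
        m=np.maximum(abs(u),abs(v))-.015
        return np.where(top,np.maximum(m,0),np.where(A<.1315,m,0))
    best=None
    for t0 in np.arange(0,1.57,.1):
        s=least_squares(res,[t0,0,0],loss="soft_l1",f_scale=.0015)
        if best is None or s.cost<best.cost: best=s
    rect=cv2.minAreaRect(Q[top].astype(np.float32)*1000)
    print(nm,"psi",best.x[0]%(np.pi/2),"centre",best.x[1:],"cost",best.cost,"minrect",rect, "topA",np.median(A[top]))
E
python3 head.py
```

```text
top psi 1.2500311747175084 centre [-0.0007549  -0.00100234] cost 4.945102244717868e-06 minrect ((0.14113426208496094, -1.2913055419921875), (28.469728469848633, 31.718338012695312), 74.79173278808594) topA 0.13669493671441715
scene psi 1.2410273240125456 centre [0.00109016 0.0005109 ] cost 8.529629191381135e-05 minrect ((3.4039058685302734, 2.290311813354492), (29.540987014770508, 30.371543884277344), 69.12989044189453) topA 0.13699636311750288
both psi 1.2557841367323461 centre [0.00043323 0.00029991] cost 0.0001195977499417426 minrect ((2.0648107528686523, 0.5019931793212891), (33.196475982666016, 34.29159164428711), 74.16051483154297) topA 0.13679830060370513
```

```bash
cat >> h.py <<'E'
from scipy.spatial.transform import Rotation as R
X0,Y0,YAW=.6170,.0435,.261
RF=R.from_euler('z',YAW).as_matrix(); OF=np.array([X0,Y0,0])
AX=np.array([-.5,0,np.sqrt(3)/2]); E1=np.array([np.sqrt(3)/2,0,.5]); EY=np.array([0,1.,0])
def fw(pf): return OF+RF@np.asarray(pf,float)
def axpt(a): return fw(np.array([0,0,.085])+a*AX)
def rot_cap(psi):  # tool y = -AX, z = jaw dir at psi
    z=np.cos(psi)*E1+np.sin(psi)*EY; y=-AX; x=np.cross(y,z)
    return R.from_matrix(RF@np.stack([x,y,z],1)).as_rotvec()
E
python3 - <<'E'
from h import *
print(get_obs()["time"], R.from_rotvec(get_obs()["tcp_rot"]).as_matrix().round(2).tolist())
for k in range(-2,3):
    print("k",k)
    for a,psi in ((.20,-.32),(.133,-.32),(.133,.1),(.133,.5),(.133,.86),(.121,.86),(.121,-.5),(.20,-.5)):
        q=inverse_kinematics(axpt(a),rot_cap(psi+k*np.pi/2)); print(a,psi,None if q is None else np.round(q,2))
E
```

```text
0.1 [[0.93, -0.0, 0.36], [-0.36, -0.0, 0.93], [-0.0, -1.0, -0.0]]
k -2
0.2 -0.32 [-0.24 -0.16 -0.59  0.67  0.24 -1.69]
0.133 -0.32 [-0.2  -0.05 -0.66  0.49  0.22 -1.65]
0.133 0.1 [-0.2  -0.05 -0.66  0.49  0.22 -2.07]
0.133 0.5 [-0.2  -0.05 -0.66  0.49  0.22 -2.47]
0.133 0.86 [-0.2  -0.05 -0.66  0.49  0.22 -2.83]
0.121 0.86 [-0.19 -0.03 -0.67  0.45  0.22 -2.83]
0.121 -0.5 [-0.19 -0.03 -0.67  0.45  0.22 -1.47]
0.2 -0.5 [-0.24 -0.16 -0.59  0.67  0.24 -1.51]
k -1
0.2 -0.32 [-0.24 -0.16 -0.59  0.67  0.24  3.02]
0.133 -0.32 [-0.2  -0.05 -0.66  0.49  0.22  3.06]
0.133 0.1 [-0.2  -0.05 -0.66  0.49  0.22  2.64]
0.133 0.5 [-0.2  -0.05 -0.66  0.49  0.22  2.24]
0.133 0.86 [-0.2  -0.05 -0.66  0.49  0.22  1.88]
0.121 0.86 [-0.19 -0.03 -0.67  0.45  0.22  1.89]
0.121 -0.5 [-0.19 -0.03 -0.67  0.45  0.22 -3.04]
0.2 -0.5 [-0.24 -0.16 -0.59  0.67  0.24 -3.08]
k 0
0.2 -0.32 [-0.24 -0.16 -0.59  0.67  0.24  1.45]
0.133 -0.32 [-0.2  -0.05 -0.66  0.49  0.22  1.49]
0.133 0.1 [-0.2  -0.05 -0.66  0.49  0.22  1.07]
0.133 0.5 [-0.2  -0.05 -0.66  0.49  0.22  0.67]
0.133 0.86 [-0.2  -0.05 -0.66  0.49  0.22  0.31]
0
[... 227 characters left out ...]
 0.49  0.22 -0.08]
0.133 0.1 [-0.2  -0.05 -0.66  0.49  0.22 -0.5 ]
0.133 0.5 [-0.2  -0.05 -0.66  0.49  0.22 -0.9 ]
0.133 0.86 [-0.2  -0.05 -0.66  0.49  0.22 -1.26]
0.121 0.86 [-0.19 -0.03 -0.67  0.45  0.22 -1.26]
0.121 -0.5 [-0.19 -0.03 -0.67  0.45  0.22  0.1 ]
0.2 -0.5 [-0.24 -0.16 -0.59  0.67  0.24  0.06]
k 2
0.2 -0.32 [-0.24 -0.16 -0.59  0.67  0.24 -1.69]
0.133 -0.32 [-0.2  -0.05 -0.66  0.49  0.22 -1.65]
0.133 0.1 [-0.2  -0.05 -0.66  0.49  0.22 -2.07]
0.133 0.5 [-0.2  -0.05 -0.66  0.49  0.22 -2.47]
0.133 0.86 [-0.2  -0.05 -0.66  0.49  0.22 -2.83]
0.121 0.86 [-0.19 -0.03 -0.67  0.45  0.22 -2.83]
0.121 -0.5 [-0.19 -0.03 -0.67  0.45  0.22 -1.47]
0.2 -0.5 [-0.24 -0.16 -0.59  0.67  0.24 -1.51]
```

Run:
```python
from h import *
psi=-.325
def rep(t):
    o=get_obs(); print(t,round(o["time"],2),o["position"].round(4),o["ft_force"].round(2),o["wrist_torque"].round(2),round(o["width"],4))
move_straight([.209,.535,.33],max_speed=.3); rep("up")
move_pose(axpt(.24),rot_cap(psi)); rep("appr")
move_straight(axpt(.165),max_speed=.15); rep("near")
print(np.round(axpt(.165),4))
for n in("top","scene"):
    p,d=camera(n); cv2.imwrite(f"pics/{n}1.png",p); np.save(f"pics/{n}1d.npy",d)
a=cv2.imread("pics/top1.png")[120:260,130:330]; b=cv2.imread("pics/scene1.png")[130:290,180:360]
cv2.imwrite("pics/n1.png",np.vstack([cv2.resize(a,(400,280),interpolation=2),cv2.resize(b,(400,320),interpolation=2)]))
```

```text
up 0.6 [0.2093 0.5356 0.3308] [ 0.06 -0.09 -0.66] [-0.01 -0.02  0.01] 0.0854
appr 2.74 [0.5013 0.013  0.293 ] [-0.72 -0.84 -0.83] [-0.11  0.42  0.01] 0.0855
near 3.39 [0.5374 0.0225 0.2282] [0.1  0.07 0.28] [-0.08  0.4  -0.03] 0.0851
[0.5373 0.0222 0.2279]
```

View pics/n1.png

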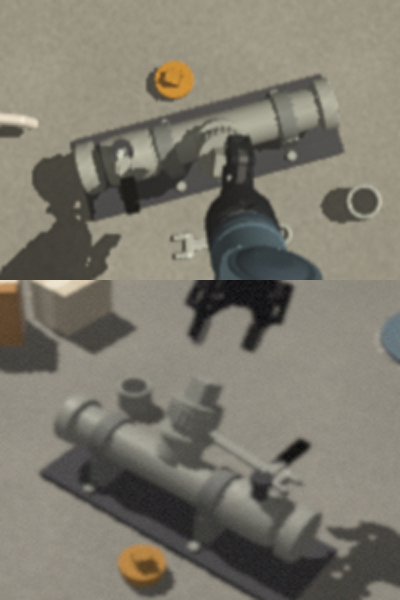

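The jaws straddle the line of the branch axis: in the scene crop the jaw midpoint is about (225,335) and the head about (207,388). I'll descend and grip.

Run:
```python
from h import *
def rep(t):
    o=get_obs(); print(t,round(o["time"],2),o["position"].round(4),o["ft_force"].round(2),o["wrist_torque"].round(2),round(o["width"],4),o["qpos"].round(3))
move_straight(axpt(.134),max_speed=.08); rep("at")
grip(.036,30); rep("36")
grip(.0,30); rep("closed"); wait(.2); rep("w")
```

```text
at 4.03 [0.5522 0.0262 0.2012] [-0.44  0.77  0.26] [-0.1   0.4  -0.02] 0.0853 [-0.196 -0.054 -0.657  0.489  0.223  1.493]
36 4.56 [0.5523 0.0262 0.2011] [ 0.79 -0.28 -0.66] [-0.13  0.37  0.09] 0.0359 [-0.196 -0.054 -0.658  0.489  0.223  1.493]
closed 4.99 [0.5523 0.0262 0.201 ] [-0.49 -0.13 -0.04] [-0.17  0.4  -0.01] 0.0001 [-0.196 -0.053 -0.658  0.489  0.223  1.493]
w 5.19 [0.5523 0.0262 0.201 ] [ 0.34  0.38 -0.04] [-0.07  0.43  0.  ] -0.0002 [-0.196 -0.053 -0.658  0.489  0.223  1.493]
```

The jaws closed on nothing, so I need to look.

Run:
```python
from h import *
for n in("top","scene"):
    p,d=camera(n); cv2.imwrite(f"pics/{n}2.png",p); np.save(f"pics/{n}2d.npy",d)
c=camera_params("scene"); print(proj(np.array([axpt(.134),axpt(.112),axpt(.137),axpt(.105)]),c), proj(np.array([axpt(.137),axpt(.105)]),camera_params("top")))
a=cv2.imread("pics/top2.png")[150:230,180:290]; b=cv2.imread("pics/scene2.png")[150:250,210:340]
cv2.imwrite("pics/n2.png",np.vstack([cv2.resize(a,(390,284),interpolation=2),cv2.resize(b,(390,300),interpolation=2)]))
```

```text
[[272.76717227 180.78290167]
 [270.07334424 188.0289149 ]
 [273.1369786  179.78817536]
 [269.22283532 190.31666262]] [[242.09232962 202.75311676]
 [241.02782545 198.5008358 ]]
```

View pics/n2.png

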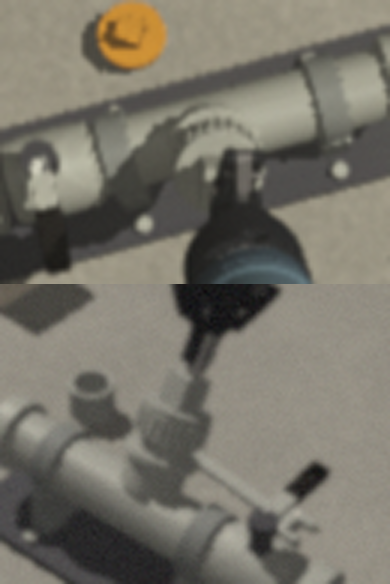

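Run:
```python
from h import *
def br(W):
    F=(W-OF)@RF-[0,0,.085]
    return np.stack([F@AX,F@E1,F[...,1]],-1)*1000
for n,(r0,r1,c0,c1) in {"scene":(160,196,260,290),"top":(184,206,232,258)}.items():
    d0=np.load(f"pics/{n}0d.npy"); d2=np.load(f"pics/{n}2d.npy")
    W=cloud(d2,camera_params(n)); B=br(W); g=cv2.imread(f"pics/{n}2.png").mean(2)
    print(n,"(a,b,c) mm; * changed vs start")
    for r in range(r0,r1,3): print(r,*["%d,%d,%d%s"%(*B[r,c],"*" if abs(d2[r,c]-d0[r,c])>.006 else "") if np.isfinite(B[r,c]).all() else "-" for c in range(c0,c1,3)])
```

```text
scene (a,b,c) mm; * changed vs start
160 91,-332,-237 96,-332,-226 98,-348,-222* 187,26,-19* 192,31,-8* 197,36,2* 191,-5,-9* 199,13,7* 199,0,9* 202,-5,15*
163 86,-313,-223 88,-322,-216 92,-329,-208 94,-338,-201 99,-341,-191 188,32,3* 189,17,4* 191,10,9* 191,-3,11* 192,-16,13*
166 78,-303,-214 - 85,-314,-196 88,-321,-188 92,-326,-179 177,13,-2* 181,14,6* 180,-1,6* 184,-2,15* 108,-362,-139
169 70,-293,-204 74,-297,-195 77,-307,-188 81,-310,-178 166,13,-8* 170,16,1* 173,11,7* 174,0,11* 99,-338,-135 103,-342,-125*
172 64,-278,-192 66,-292,-188* 71,-290,-175 76,-291,-165 158,13,-4* 161,9,1* 165,9,9* 164,-6,10* 92,-326,-125 95,-331,-117
175 56,-271,-185 61,-273,-174 65,-276,-164 66,-289,-159 150,12,-2* 154,10,5* 155,2,9* 81,-310,-125 84,-316,-117* 87,-324,-109*
178 52,-252,-170* 53,-266,-166* 135,9,-17 137,5,-10 141,4,-2* 146,10,8* 147,-1,11* 74,-298,-115 78,-303,-106 80,-311,-99
181 45,-242,-161 47,-251,-155 128,14,-11 132,15,-3 137,17,6 137,5,9 137,-11,9 68,-284,-105 70,-296,-99 75,-293,-87
184 37,-235,-154 41,-240,-145 121,16,-8 124,13,0 130,19,10 131,8,13 132,-1,17 60,-277,-98 64,-278,
[... 465 characters left out ...]
,-50
187 87,31,14 97,32,7 104,32,0 105,30,-7 103,28,-15 98,24,-22 78,15,-31 27,-4,-40 29,-6,-48
190 96,26,16 101,26,9 104,24,1 103,22,-5 103,20,-13 103,17,-20 103,15,-28 55,-3,-37 23,-17,-46
193 107,22,18 104,18,11 103,16,3 106,15,-3 233,58,-10* 232,56,-17* 233,54,-23* 231,51,-30* -54,-54,-47
196 103,12,20 102,10,13 128,17,5 126,14,-1 233,51,-8* 235,50,-15* 235,48,-21* 235,46,-28* -47,-61,-44
199 104,5,23 105,3,15 137,12,7 198,33,0* 225,41,-7* 240,45,-13* 237,42,-20* 106,-9,-29 -46,-70,-42
202 106,-2,25 103,-5,17 134,3,9 200,26,1* 198,24,-5* 245,40,-11* 244,37,-18* 104,-18,-27 -38,-76,-40
205 103,-11,27 104,-13,19 136,-3,11 189,15,3* 252,37,-3* 250,35,-10* 248,32,-16* 251,31,-22* -35,-85,-37
```

Run:
```python
from h import *
def br(W):
    F=(W-OF)@RF-[0,0,.085]
    return np.stack([F@AX,F@E1,F[...,1]],-1)*1000
for n in("scene","top"):
  for i in (1,2):
    d0=np.load(f"pics/{n}0d.npy"); d=np.load(f"pics/{n}{i}d.npy"); W=cloud(d,camera_params(n)); B=br(W)
    m=(abs(d-d0)>.006)&(np.hypot(B[...,1],B[...,2])<70)&(B[...,0]>100)&(B[...,0]<260)
    m=cv2.erode(m.astype(np.uint8),np.ones((2,2)))>0
    b=B[m]
    for lo in range(100,260,10):
        k=(b[:,0]>=lo)&(b[:,0]<lo+10)
        if k.sum(): print(n,i,lo,k.sum(),"b",b[k,1].min().round(),b[k,1].max().round(),"c",b[k,2].min().round(),b[k,2].max().round())
p=cv2.imread("pics/scene2.png")[150:200,245:305]; cv2.imwrite("pics/z2.png",cv2.resize(p,(720,600),interpolation=cv2.INTER_NEAREST))
```

```text
scene 1 180 8 b -38.0 50.0 c -23.0 22.0
scene 1 190 50 b -48.0 58.0 c -19.0 25.0
scene 1 200 48 b -49.0 58.0 c -20.0 27.0
scene 1 210 55 b -52.0 60.0 c -19.0 27.0
scene 1 220 49 b -56.0 61.0 c -20.0 29.0
scene 1 230 70 b -61.0 59.0 c -22.0 35.0
scene 1 240 90 b -66.0 65.0 c -27.0 35.0
scene 1 250 86 b -66.0 64.0 c -26.0 33.0
scene 2 140 18 b -1.0 16.0 c -8.0 13.0
scene 2 150 34 b -8.0 18.0 c -6.0 13.0
scene 2 160 32 b -10.0 18.0 c -7.0 13.0
scene 2 170 36 b -11.0 18.0 c -6.0 12.0
scene 2 180 48 b -26.0 34.0 c -16.0 21.0
scene 2 190 81 b -31.0 43.0 c -19.0 23.0
scene 2 200 83 b -41.0 49.0 c -22.0 24.0
scene 2 210 110 b -43.0 58.0 c -22.0 28.0
scene 2 220 128 b -54.0 65.0 c -24.0 31.0
scene 2 230 119 b -50.0 64.0 c -27.0 31.0
scene 2 240 98 b -42.0 48.0 c -15.0 25.0
scene 2 250 67 b -32.0 43.0 c -18.0 22.0
top 1 190 1 b 48.0 48.0 c -9.0 -9.0
top 1 200 1 b 49.0 49.0 c -9.0 -9.0
top 1 230 6 b 49.0 56.0 c -8.0 -6.0
top 1 240 16 b 29.0 66.0 c -29.0 -3.0
top 1 250 38 b 26.0 65.0 c -29.0 2.0
top 2 150 1 b 7.0 7.0 c 5.0 5.0
top 2 160 2 b 7.0 8.0 c 3.0 6.0
top 2 170 1 b 13.0 13.0 c 1.0 1.0
top 2 180 4 b 12.0 15.0 c 1.0 6.0
top 2 190 13 b 15.0 26.0 c -8.0 4.0
top 2 200 10 b 17.0 32.0 c -22.0 7.0
top 2 210 7 b 19.0 40.0 c -9.0 7.0
top 2 220 20 b 19.0 48.0 c -26.0 8.0
top 2 230 62 b 20.0 58.0 c -31.0 8.0
top 2 240 30 b 26.0 45.0 c -20.0 1.0
top 2 250 27 b 30.0 40.0 c -22.0 -2.0
```

View pics/z2.png

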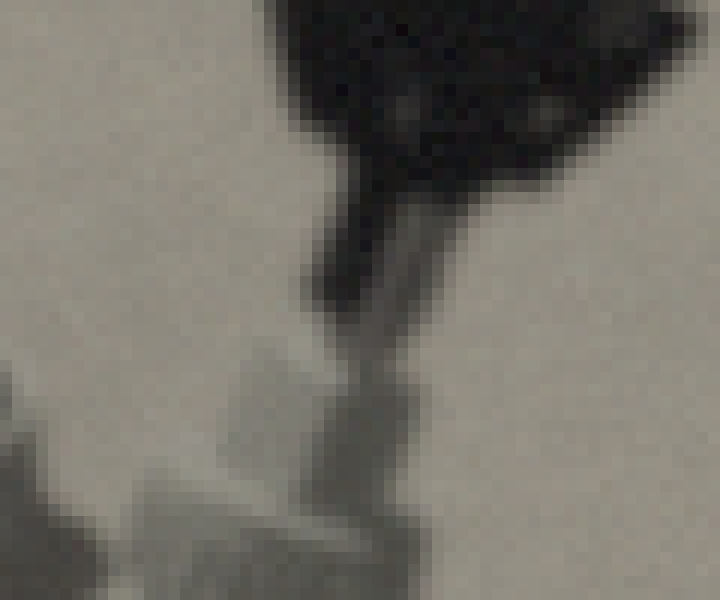

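The pictures show closed fingertips at a≈140 mm, just above the head top at 137 mm. I expected 112 mm, so the real fingers sit about 28 mm shorter along the tool axis than the stated TCP implies. The open-jaw picture gives the same shift. I'll correct for it empirically and close slowly while watching the force.

```bash
cat >> h.py <<'E'
def rep(t):
    o=get_obs(); M=RF@np.stack([AX,E1,EY],1); f=o["ft_force"]@M; P=((o["position"]-OF)@RF-[0,0,.085])@np.stack([AX,E1,EY],1)
    print(t,round(o["time"],2),"abc",(P*1000).round(1),"f_abc",f.round(1),"tq_abc",(o["wrist_torque"]@M).round(2),"w",round(o["width"]*1000,1),"q6",round(o["qpos"][5],3)); return o
def apt(a,b=0,c=0): return fw(np.array([0,0,.085])+a*AX+b*E1+c*EY)
E
python3 - <<'E'
from h import *
grip(.085,30)
move_straight(apt(.106,-.002,-.001),max_speed=.06); rep("dn")
for w in (.046,.040,.037,.034,.032):
    grip(w,25); rep(w)
for n in("top","scene"):
    p,d=camera(n); cv2.imwrite(f"pics/{n}3.png",p); np.save(f"pics/{n}3d.npy",d)
a=cv2.imread("pics/top3.png")[150:230,180:290]; b=cv2.imread("pics/scene3.png")[150:210,230:310]
cv2.imwrite("pics/n3.png",np.vstack([cv2.resize(a,(390,284),interpolation=2),cv2.resize(b,(390,292),interpolation=2)]))
E
```

```text
dn 6.69 abc [105.8  -2.3  -0.9] f_abc [ 0.3 -0.4  0.8] tq_abc [0.06 0.   0.35] w 85.0 q6 1.503
0.046 7.16 abc [106.2  -1.8  -1.1] f_abc [-0.5 -0.2  0.3] tq_abc [-0.01 -0.    0.41] w 45.7 q6 1.503
0.04 7.39 abc [106.  -2.  -1.] f_abc [ 0.3  1.1 -0. ] tq_abc [-0.03  0.01  0.44] w 40.1 q6 1.503
0.037 7.61 abc [106.  -2.  -1.] f_abc [-0.7 -0.3 -0.8] tq_abc [0.07 0.02 0.39] w 37.1 q6 1.503
0.034 7.83 abc [106.  -2.  -1.] f_abc [-1.2  0.2 -0.4] tq_abc [ 0.02 -0.03  0.43] w 34.0 q6 1.503
0.032 8.04 abc [106.2  -1.3  -1.2] f_abc [ 0.3  0.5 -0.1] tq_abc [ 0.   -0.11  0.25] w 31.9 q6 1.503
```

View pics/n3.png

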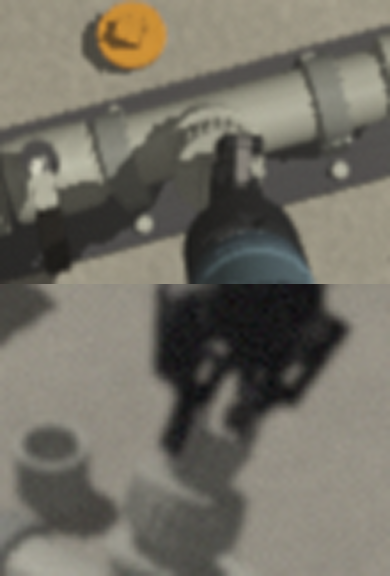

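The fingers now straddle the head: in the scene crop the jaws reach about (170,450) and (240,430), roughly mid-head. The hand was nudged towards +b on contact, so I'll re-centre, go 5 mm deeper, grip and turn back.

Run:
```python
from h import *
grip(.042,25)
move_straight(apt(.101,-.0004,0),max_speed=.04); rep("dn")
grip(.032,25); rep("32")
grip(.0,35); o=rep("grip")
q=o["qpos"].copy()
for s in (-.1,-.1,-.2,-.25):
    q[5]+=s; movej(q); o=rep("turn")
    if np.linalg.norm(o["ft_force"])>40: break
```

```text
dn 8.68 abc [100.6  -0.8   0.2] f_abc [-1.1 -0.2 -0.7] tq_abc [ 0.02 -0.04  0.42] w 42.0 q6 1.509
32 8.94 abc [101.   -0.4   0. ] f_abc [ 0.  -0.  -0.5] tq_abc [-0.03  0.01  0.4 ] w 31.9 q6 1.509
grip 9.16 abc [ 1.012e+02  0.000e+00 -1.000e-01] f_abc [0.9 0.2 1. ] tq_abc [0.   0.08 0.42] w 29.4 q6 1.509
turn 9.41 abc [ 1.012e+02  1.000e-01 -2.000e-01] f_abc [ 0.5  0.8 -0. ] tq_abc [0.08 0.   0.47] w 29.4 q6 1.411
turn 9.66 abc [ 1.012e+02  1.000e-01 -2.000e-01] f_abc [0.8 1.  0.3] tq_abc [0.15 0.01 0.41] w 29.2 q6 1.312
turn 9.97 abc [101.2   0.3  -0.2] f_abc [-0.6  1.4 -0.6] tq_abc [ 0.11 -0.1   0.31] w 29.6 q6 1.114
turn 10.32 abc [101.3   0.5  -0.2] f_abc [0.1 2.1 0.1] tq_abc [ 0.11 -0.06  0.11] w 29.6 q6 0.864
```

Run:
```python
from h import *
o=get_obs(); q=o["qpos"].copy()
for s in (-.3,-.235):
    q[5]+=s; movej(q); o=rep("turn")
# let down gripped, in small steps with force check
p0=o["position"]; M=RF@AX
for dz in (.003,.006,.009):
    move_straight(p0-M*dz,max_speed=.03); o=rep("down")
    if abs(o["ft_force"]@M)>15: print("push"); break
for n in("top","scene"):
    p,d=camera(n); cv2.imwrite(f"pics/{n}4.png",p); np.save(f"pics/{n}4d.npy",d)
b=cv2.imread("pics/scene4.png")[150:210,230:310]
cv2.imwrite("pics/n4.png",cv2.resize(b,(640,480),interpolation=2))
def br(W):
    F=(W-OF)@RF-[0,0,.085]; return np.stack([F@AX,F@E1,F[...,1]],-1)
for i in (0,3,4):
    B=br(cloud(np.load(f"pics/scene{i}d.npy"),camera_params("scene")))
    r=np.hypot(B[...,1],B[...,2]); m=(r>.019)&(r<.031)&(B[...,0]>.085)&(B[...,0]<.112)&(B[...,1]>0)&(B[...,2]>-.02)
    print(i,m.sum(),np.histogram(B[m][:,0],bins=np.arange(.085,.113,.002))[0],"p95",np.percentile(B[m][:,0],90))
```

```text
turn 10.7 abc [101.2   0.7  -0.2] f_abc [-3.9  3.4 -0. ] tq_abc [ 0.09 -0.11 -0.15] w 29.1 q6 0.569
turn 11.03 abc [ 1.012e+02  9.000e-01 -1.000e-01] f_abc [-5.6  3.4  0.8] tq_abc [ 0.09  0.04 -0.23] w 29.3 q6 0.333
down 11.29 abc [97.8  0.9 -0.1] f_abc [-6.   1.6  0. ] tq_abc [ 0.02 -0.11 -0.14] w 29.5 q6 0.334
down 11.54 abc [94.7  0.8 -0.1] f_abc [-6.5  2.4 -0.7] tq_abc [-0.03 -0.17 -0.11] w 29.8 q6 0.334
down 11.79 abc [92.2  0.9 -0.1] f_abc [1.2 1.5 0.8] tq_abc [-0.05  0.01  0.27] w 29.1 q6 0.335
0 38 [ 0  0  0  0  0  2  0  0  0  5 27  3  0] p95 0.10707466665955465
3 41 [ 0  0  0  0  0  5  1  0  0  6 21  2  6] p95 0.10918897365587535
4 74 [ 0  0  1  0  1 27  5  6  4  9  6  7  6] p95 0.10922984437514703
```

View pics/n4.png

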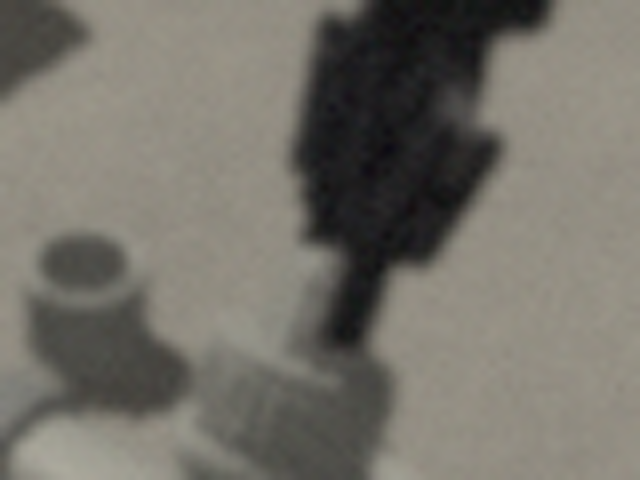

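The cap dropped: the disc face went from about 105 to about 96 mm along the axis, and the hanging weight of about 6 N vanished from the wrist. Next I'll screw it forward while following the sink.

Run:
```python
from h import *
o=get_obs(); p0=o["position"]; R0=R.from_rotvec(o["tcp_rot"]); q60=o["qpos"][5]; M=RF@AX
tot=0
for s in [.2]*6+[.05]*6:
    tot+=s
    rv=(R.from_rotvec(-tot*M)*R0).as_rotvec()
    q=inverse_kinematics(p0-M*.0023*tot,rv)
    movej(q); o=rep("%.2f"%tot)
    t=(o["wrist_torque"]@M)
    if t<-.6 or np.linalg.norm(o["ft_force"])>30: print("stop",t); break
```

```text
0.20 12.2 abc [92.   0.8 -0.2] f_abc [ 6.5 -0.1  0. ] tq_abc [-0.19  0.07  0.49] w 29.5 q6 0.536
0.40 12.51 abc [91.5  0.7 -0.2] f_abc [ 6.3 -0.5 -0. ] tq_abc [-0.28  0.07  0.6 ] w 29.1 q6 0.736
0.60 12.82 abc [91.   0.5 -0.3] f_abc [ 6.3 -0.5  0.2] tq_abc [-0.2   0.03  0.59] w 29.3 q6 0.936
0.80 13.12 abc [90.5  0.4 -0.3] f_abc [ 7.4 -0.1 -1.3] tq_abc [-0.2  -0.07  0.69] w 29.8 q6 1.135
1.00 13.43 abc [90.   0.2 -0.2] f_abc [ 6.8 -0.8 -1.1] tq_abc [-0.29 -0.03  0.77] w 29.8 q6 1.335
1.20 13.74 abc [89.4  0.  -0.1] f_abc [ 7.5 -1.9 -0.7] tq_abc [-0.3   0.02  0.81] w 29.1 q6 1.535
1.25 13.99 abc [89.3  0.  -0.1] f_abc [ 5.9 -1.2  0.1] tq_abc [-0.27 -0.01  0.81] w 29.6 q6 1.585
1.30 14.24 abc [89.2 -0.  -0.1] f_abc [ 7.3 -1.4 -0.6] tq_abc [-0.24  0.07  0.84] w 29.5 q6 1.635
1.35 14.49 abc [89.2 -0.1 -0. ] f_abc [ 8.5 -2.6 -0.5] tq_abc [-0.07  0.07  0.95] w 29.3 q6 1.685
1.40 14.74 abc [89.1  0.2  0.1] f_abc [ 8.9 -2.3 -0.1] tq_abc [0.72 0.22 0.91] w 29.2 q6 1.732
1.45 14.99 abc [89.1  0.4  0.4] f_abc [ 9.9 -3.   0.9] tq_abc [1.81 0.21 1.  ] w 29.2 q6 1.78
1.50 15.24 abc [89.2  0.1 -0.1] f_abc [13.4 -4.3 -0.8] tq_abc [ 2.45 -0.04  1.33] w 29.8 q6 1.828
```

The torque rose from turn ≈1.38 on, so the cap is at its stop. I'll unload, release, retract and check.

Run:
```python
from h import *
o=get_obs(); q=o["qpos"].copy(); q[5]=1.735; movej(q); rep("unload")
grip(.05); rep("open"); 
o=get_obs(); move_straight(o["position"]+RF@AX*.02,max_speed=.08)
grip(.085); o=get_obs(); move_straight(o["position"]+RF@AX*.10,max_speed=.25); rep("off")
for n in("top","scene"):
    p,d=camera(n); cv2.imwrite(f"pics/{n}5.png",p); np.save(f"pics/{n}5d.npy",d)
def br(W):
    F=(W-OF)@RF-[0,0,.085]; return np.stack([F@AX,F@E1,F[...,1]],-1)
B=br(cloud(np.load("pics/scene5d.npy"),camera_params("scene")))
B=B[(B[...,0]>.08)&(B[...,0]<.14)&(np.hypot(B[...,1],B[...,2])<.03)]
print(np.histogram(B[:,0],bins=np.arange(.08,.14,.002))[0])
k=B[:,0]>.12; print("rect top",cv2.minAreaRect(B[k][:,1:].astype(np.float32)*1000))
from scipy.optimize import least_squares
Q=B[(B[:,0]>.098)][:,1:];A=B[(B[:,0]>.098)][:,0]; top=A>np.percentile(A,90)-.003
def res(q):
    co,s=np.cos(q[0]),np.sin(q[0]); X=Q-q[1:3]
    m=np.maximum(abs(co*X[:,0]+s*X[:,1]),abs(-s*X[:,0]+co*X[:,1]))-.015
    return np.where(top,np.maximum(m,0),m)
best=min((least_squares(res,[t,0,0],loss="soft_l1",f_scale=.0015) for t in np.arange(0,1.57,.1)),key=lambda s:s.cost)
print("psi",best.x[0]%(np.pi/2)-np.pi/2,best.x[1:],best.cost)
a=cv2.imread("pics/top5.png")[150:230,150:290]; b=cv2.imread("pics/scene5.png")[140:270,180:340]
cv2.imwrite("pics/n5.png",np.vstack([cv2.resize(a,(490,280),interpolation=2),cv2.resize(b,(490,310),interpolation=2)]))
```

```text
unload 15.49 abc [89.2  0.  -0.1] f_abc [ 4.8 -0.6 -0.3] tq_abc [ 0.17 -0.08  0.58] w 29.4 q6 1.736
open 15.82 abc [88.9 -0.3  0.1] f_abc [ 0.8  0.6 -0.1] tq_abc [-0.01  0.01  0.44] w 49.9 q6 1.735
off 17.22 abc [ 2.087e+02 -2.000e-01 -1.000e-01] f_abc [-0.5 -0.8  0.2] tq_abc [-0.05 -0.04  0.37] w 84.6 q6 1.672
[ 0  0  0  0  0  2 36 19 10 11  8 13 10 12 11  9  9 11 11 11  9 12 25  7
  0  0  0  0  0  0]
rect top ((4.490427017211914, 1.3835811614990234), (30.412912368774414, 31.098283767700195), 69.76211547851562)
psi -0.48608761407726453 [0.001226   0.00045125] 9.48457596095229e-05
```

View pics/n5.png

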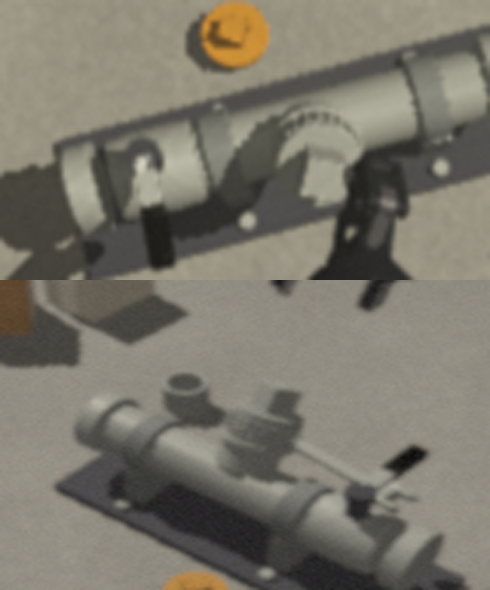

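The cap is home: the head angle fits as −0.486 (turn ≈0.49), and the disc face is at about 93 mm, so it has sunk 12 mm. In the images the lever is still shut, with its black grip at about (158,235) in the top crop. Next is the valve.

```bash
cat >> h.py <<'E'
def rot_lev(th):  # tool down, jaw dir perpendicular to lever at angle th
    z=RF@np.array([np.sin(th),np.cos(th),0.]); y=np.array([0,0,-1.]); return R.from_matrix(np.stack([np.cross(y,z),y,z],1)).as_rotvec()
def lev(th,z,r=.065): return fw([-r*np.cos(th),.13+r*np.sin(th),z])
E
python3 - <<'E'
from h import *
for sgn in (0,np.pi):
  for th in (0,.5,1,1.57):
    q=inverse_kinematics(lev(th,.132),rot_lev(th+sgn)); print(sgn,th,None if q is None else np.round(q,2))
# grip location in cloud
for n in ("top","scene"):
    W=cloud(np.load(f"pics/{n}0d.npy"),camera_params(n)); F=(W-OF)@RF; g=cv2.imread(f"pics/{n}0.png").max(2)
    m=(F[...,2]>.14)&(F[...,2]<.17)&(abs(F[...,1]-.13)<.04)&(F[...,0]<.02)&(F[...,0]>-.11)
    k=m&(F[...,0]<-.045); print(n,m.sum(),np.median(F[k],axis=0),F[k].min(0),F[k].max(0))
E
```

```text
0 0 [ 0.17  0.36 -0.19  1.02  0.   -0.09]
0 0.5 [ 0.23  0.37 -0.17  1.03  0.    0.46]
0 1 [ 0.27  0.42 -0.1   1.05  0.    1.01]
0 1.57 [0.28 0.49 0.02 1.1  0.   1.59]
3.141592653589793 0 [ 0.17  0.36 -0.19  1.02  0.    3.05]
3.141592653589793 0.5 [ 0.23  0.37 -0.17  1.03  0.   -2.68]
3.141592653589793 1 [ 0.27  0.42 -0.1   1.05 -0.   -2.13]
3.141592653589793 1.57 [ 0.28  0.49  0.02  1.1   0.   -1.55]
top 280 [-0.06769914  0.1319087   0.15660311] [-0.08984794  0.12216495  0.14907858] [-0.04525201  0.14256559  0.1623711 ]
scene 261 [-0.06497103  0.13709465  0.15759722] [-0.08800117  0.12480908  0.14782308] [-0.04669892  0.14492627  0.1617831 ]
```

Run:
```python
from h import *
o=get_obs(); move_straight(o["position"]+np.array([0,0,.05]),max_speed=.3)
move_pose(lev(0,.24)+RF@[0,.002,0],rot_lev(0)); 
grip(.05,30)
move_straight(lev(0,.18)+RF@[0,.002,0],max_speed=.15); o=rep("hover"); print(o["position"])
for n in("top","scene"):
    p,d=camera(n); cv2.imwrite(f"pics/{n}6.png",p); np.save(f"pics/{n}6d.npy",d)
    d0=np.load(f"pics/{n}0d.npy"); F=(cloud(d,camera_params(n))-OF)@RF
    m=(abs(d-d0)>.006)&(abs(F[...,0]+.065)<.06)&(abs(F[...,1]-.13)<.08)&(F[...,2]>.12)
    m=cv2.erode(m.astype(np.uint8),np.ones((2,2)))>0; b=F[m]
    for lo in np.arange(.12,.26,.01):
        k=(b[:,2]>=lo)&(b[:,2]<lo+.01)
        if k.sum(): print(n,lo.round(2),k.sum(),b[k].min(0).round(3),b[k].max(0).round(3))
b=cv2.imread("pics/scene6.png")[150:250,230:350]
cv2.imwrite("pics/n6.png",cv2.resize(b,(600,500),interpolation=2))
```

```text
hover 20.17 abc [115.1  -8.7 132. ] f_abc [ 0.2  0.6 -0.3] tq_abc [-0.04  0.04 -0.02] w 50.1 q6 -0.09
[0.52011648 0.1542438  0.1803149 ]
top 0.19 1 [-0.077  0.103  0.199] [-0.077  0.103  0.199]
top 0.2 3 [-0.077  0.092  0.206] [-0.071  0.099  0.209]
top 0.21 2 [-0.077  0.1    0.214] [-0.077  0.102  0.219]
top 0.22 1 [-0.073  0.092  0.227] [-0.073  0.092  0.227]
top 0.23 6 [-0.078  0.088  0.233] [-0.069  0.097  0.24 ]
top 0.24 26 [-0.079  0.073  0.24 ] [-0.065  0.099  0.25 ]
top 0.25 15 [-0.082  0.071  0.252] [-0.072  0.105  0.259]
top 0.26 11 [-0.083  0.073  0.261] [-0.076  0.109  0.268]
scene 0.19 10 [-0.074  0.104  0.192] [-0.054  0.164  0.2  ]
scene 0.2 34 [-0.075  0.098  0.2  ] [-0.052  0.17   0.209]
scene 0.21 41 [-0.073  0.097  0.21 ] [-0.051  0.17   0.22 ]
scene 0.22 36 [-0.074  0.098  0.22 ] [-0.051  0.172  0.23 ]
scene 0.23 40 [-0.077  0.085  0.231] [-0.05   0.187  0.24 ]
scene 0.24 115 [-0.075  0.078  0.24 ] [-0.048  0.19   0.25 ]
scene 0.25 78 [-0.08   0.076  0.25 ] [-0.045  0.192  0.26 ]
scene 0.26 113 [-0.079  0.073  0.26 ] [-0.045  0.195  0.27 ]
```

View pics/n6.png

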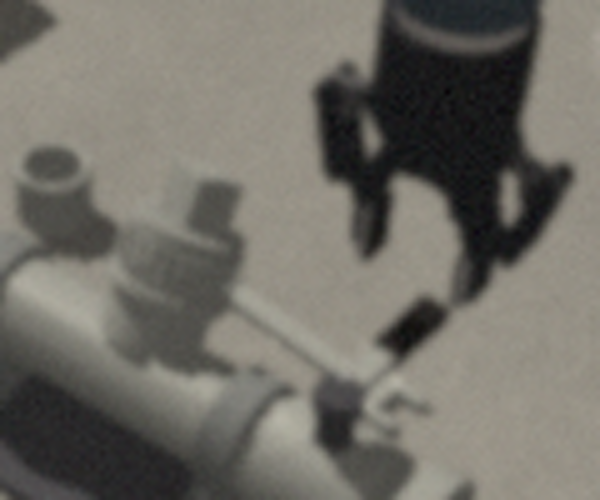

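The real fingertips sit about 13 mm above the TCP height at 50 mm opening, and they straddle the grip symmetrically (y 0.097–0.171). I'll lower, cage the grip loosely and swing along the arc.

Run:
```python
from h import *
move_straight(lev(0,.130)+RF@[0,.002,0],max_speed=.08); rep("low")
grip(.024,25); rep("cage")
for th in list(np.arange(.1,1.55,.1))+[1.571,1.6,1.63]:
    q=inverse_kinematics(lev(th,.130),rot_lev(th)); movej(q); o=get_obs()
    f=o["ft_force"]; print(round(th,2),round(o["time"],2),(f@RF).round(1),round(o["width"],4),o["qpos"].round(2)[5])
    if np.linalg.norm(f)>25: print("halt"); break
for n in("top","scene"):
    p,d=camera(n); cv2.imwrite(f"pics/{n}7.png",p); np.save(f"pics/{n}7d.npy",d)
a=cv2.imread("pics/top7.png")[150:230,150:290]; b=cv2.imread("pics/scene7.png")[150:280,200:360]
cv2.imwrite("pics/n7.png",np.vstack([cv2.resize(a,(490,280),interpolation=2),cv2.resize(b,(490,310),interpolation=2)]))
```

```text
low 21.04 abc [ 71.6 -33.3 132. ] f_abc [ 0.3 -0.8  0.3] tq_abc [-0.03  0.    0.03] w 49.9 q6 -0.09
cage 21.41 abc [ 71.6 -33.2 132.2] f_abc [0.3 0.7 1.1] tq_abc [-0.12  0.21 -0.12] w 23.8 q6 -0.09
0.1 21.66 [ 1.2 -0.7 -0.3] 0.0236 0.02
0.2 21.91 [-0.1 -0.8  0.3] 0.0241 0.13
0.3 22.16 [ 0.9  1.1 -0.2] 0.0241 0.24
0.4 22.41 [0.7 0.2 0. ] 0.024 0.35
0.5 22.66 [ 0.1 -0.5 -0.1] 0.0241 0.46
0.6 22.91 [ 0.3  0.4 -0.2] 0.0242 0.57
0.7 23.16 [-0.2  0.2  0.2] 0.0237 0.68
0.8 23.41 [-0.9 -0.2  0.2] 0.0241 0.79
0.9 23.66 [-0.2  0.1  0.4] 0.0234 0.9
1.0 23.91 [0.2 0.4 0. ] 0.0243 1.0
1.1 24.16 [-0.1 -0.2 -1.2] 0.0241 1.11
1.2 24.41 [ 0.4 -0.4 -0.2] 0.0241 1.21
1.3 24.66 [-0.1  0.  -0.3] 0.0238 1.32
1.4 24.91 [ 0.5 -0.3 -0.4] 0.0241 1.42
1.5 25.16 [ 0.2 -0.1 -0.7] 0.024 1.52
1.57 25.41 [-1.3  0.3  0.3] 0.0238 1.59
1.6 25.66 [-1.3 -1.2  0.2] 0.0242 1.62
1.63 25.91 [-5.  -0.4  2.5] 0.0236 1.65
```

View pics/n7.png

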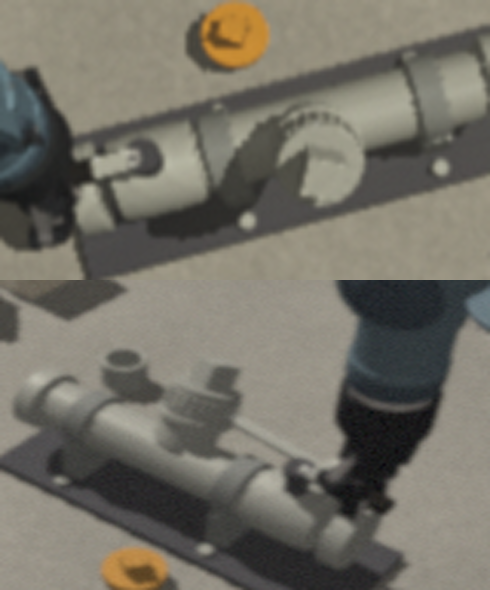

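The lever is along the pipe: in the top crop it runs from the stem at (148,158) to the hand at about (70,165). Reaction force appeared at the stop. I'll release and retreat.

Run:
```python
from h import *
movej(inverse_kinematics(lev(1.59,.130),rot_lev(1.59)))
grip(.05); o=rep("open")
move_straight(o["position"]+[0,0,.15],max_speed=.15)
move_pose([.30,.45,.33],rot_lev(1.57)); wait(.2); o=rep("away")
for n in("top","scene"):
    p,d=camera(n); cv2.imwrite(f"pics/{n}8.png",p); np.save(f"pics/{n}8d.npy",d)
    F=(cloud(d,camera_params(n))-OF)@RF
    m=(F[...,2]>.145)&(F[...,2]<.17)&(np.hypot(F[...,0],F[...,1]-.13)>.03)&(np.hypot(F[...,0],F[...,1]-.13)<.09)&(F[...,1]>.09)
    k=F[m]; print(n,m.sum(),"lever angle",np.median(np.arctan2(k[:,1]-.13,-k[:,0])))
    B=F-[0,0,.085]; B=np.stack([B@AX,B@E1,B[...,1]],-1); r=np.hypot(B[...,1],B[...,2])
    m=(r<.03)&(B[...,0]>.08)&(B[...,0]<.14); print(np.histogram(B[m][:,0],bins=np.arange(.084,.14,.002))[0])
    d0=cv2.imread(f"pics/{n}0.png"); 
cv2.imwrite("pics/n8.png",np.vstack([cv2.imread("pics/top8.png")[60:300],cv2.imread("pics/scene8.png")[100:384]]))
```

```text
open 26.62 abc [ 38.2  23.8 195. ] f_abc [ 0.3  0.4 -0.9] tq_abc [ 0.01  0.   -0.04] w 50.2 q6 1.614
away 29.29 abc [312.1 -51.4 473.8] f_abc [-0.9 -0.4  0.4] tq_abc [-0.   -0.03  0.01] w 49.8 q6 2.174
top 157 lever angle 1.542426920510061
[ 0  1  6 68 84 41  7  4  4  2  5  3  5  6  3  2  6  4  7 43 54 25  2  0
  0  0  0  0]
scene 181 lever angle 1.6572197512119768
[ 1  0  0  0 37 16  8 14  8 12  9 13  8 11  9 13 11  9  9 12 30  3  0  0
  0  0  0  0]
```

View pics/n8.png

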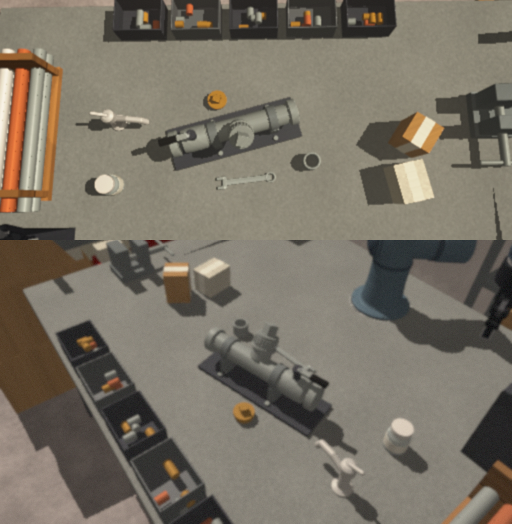

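The final pictures show the lever in line with the pipe, its grip at about (168,141) in the top view. The cap is seated and the plug, coupling, wrench, tap, jar and cartons are at their starting pixels. The hand is clear of everything, so I'm handing in.

```bash
python3 -c "
from rig import *
hand_in(); print(get_obs()['time'])"
```

```text
the job is handed in; nothing more can be done
the job is handed in; nothing more can be done
```

The job is done and handed in, at about 29 s on the robot's clock; `hand_in` gives no verdict. I turned the cap back about 1.2 rad, let it down 9 mm into the thread and screwed it forward to its stop. Then I swung the valve lever to its stop, let go and moved clear.

**Last checks**
- **Cap:** the head angle fitted to turn ≈0.49 rad and the disc face was about 12 mm lower than at the start. The torque rose sharply at the stop.
- **Valve:** the lever measured 1.54 rad in the top camera and 1.66 rad in the scene camera. They differ by about 0.1 rad, and the scene value is beyond the stop at 1.571, so at least that one carries some error. Both are above 1.4 rad, and I felt the lever reach its stop.
- **Release and other stock:** the wrist force was about 1 N or less, and the other stock looked unmoved by eye in the before and after pictures.

**What disagreed**
- **Finger length:** my first grip closed on nothing. In the images the fingertips stood about 28 mm farther back along the tool than the stated TCP geometry, so I used the measured offset from then on.
- **Turning against the stop:** my torque limit had the wrong sign, so the hand turned about 0.12 rad past the stop. The torque reached about 2.5 Nm and the wrist force about 14 N, and I unloaded it before letting go.

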